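# Turn the V-block over and lock it on the test stand

### The job

The aluminium V-block lies on the bench upside down, its keyhole facing up. Turn it over so that its V groove faces up, set it over the headed stud on the test stand's base with the stud's head in the wide end of the keyhole, and slide it fully home towards the column, so that it sits flat and locked with its V groove pointing at the column. Leave the rock core, the dropper bottle and the calipers where they are.

Things in the scene. Friction and masses are not known exactly. Their poses are not given: they have to be found in the camera images.
- vblock_centre (a point): Centre of the loose aluminium V-block (0.3 kg), 64 (x) by 50 (y) by 48 (z) mm; the underside is 24 mm below it. z points out of the V side (down at the start), x along the groove. The y faces are plain flat faces. The V: 90 degrees, full length, 32 mm wide, 16 deep. It stands firmly on any end or side. At the start its y axis is within 0.5 rad of world x.
- vblock_entry (a point): Centre of the keyhole's wide entry hole in the plane of the underside, at x = +17.5 mm from the block's middle; block axes. The hole is 22 mm wide (octagonal); a 10 mm slot runs from it towards -x and ends where a stud that is fully home stands at the block's middle (x = 0, y = 0). The keyhole lip is 6 mm thick, the pocket 22 mm wide and 16 deep from the underside.
- stud (a point): Foot of the headed steel stud, on the flat top of the stand's base, 28 mm above the bench. x points level from the stud to the column, z up. Neck 6 mm diameter, 7.8 high; round head on it 15 mm diameter, 5 high. The block is lowered with its +x towards the column and its entry hole over the stud, then slid 17.5 mm along +x to the stop.
- stand: Fixed force test stand, same axes as the stud; origin under the middle of its base. White base 230 (x) by 150 (y) mm, its top 28 mm above the bench; the stud at x = -45 mm; the column (28 mm diameter, 360 high, 56 mm collar at its foot) at x = +78 mm. The crosshead with the gauge is turned away beyond the column, so the space above the stud is free.
- core: Bystander: a cylinder of porous rock standing on end, 30 mm diameter, 60 high; origin at the centre of its underside.
- dropper: Bystander: an amber glass dropper bottle with a red bulb, 38 mm diameter, 106 high; origin at the centre of its underside.
- calipers: Bystander: calipers lying flat, a 230 mm long steel bar along x, with jaws up to 55 mm to -y at its -x end and a black slider; 12 mm high; origin under the middle of the bar.
There are look-alikes about, which are no part of the job. Of the things that look like the part that bears vblock_centre, take the one that is farthest to the robot's right at the start.

How it is judged:
By the outcome, as a careful person would: the job done as asked, in the order asked, and still so for the second after the job is handed in, with the robot touching nothing.
It also fails if it takes over 72 s, if anything falls off the work surface, if the arm or the gripper's body presses on something with over 40 N, if the wrist force passes 120 N, or if a joint passes its speed limit or range.

### The arm

A 6-joint arm with a two-finger parallel gripper is mounted at the origin on the work surface. World frame = base frame: x ahead of the robot, y to its left, z up, the work surface at z = 0. Lengths are in m, angles in rad, forces in N, time in s.
With the tool pointing down it reaches from about 0.35 to 0.775 m from the base axis. Payload 5.5 kg.
Tool frame: the origin (TCP) lies between the finger pads; the fingertips stand 19 mm ahead of it and the grasp point (between the pads) is the TCP; z points along the fingers, x is the direction in which the jaws open and shut, and the axes are right-handed (so a half turn about z gives the same grasp; the last joint's range is limited). The gripper opens to 85 mm and grips with 20 to 120 N. Pads are 22 mm wide; open, the fingers measure 114 mm over their backs; the gripper's body (76 mm by 85 mm) begins 54 mm behind the grasp point. The pads swing forward as they close: fully open they stand 13 mm farther back than shut.
Start: joints at [-1.249, 0.313, 0.046, 1.304, 0, 1.431], TCP at [0.256, -0.515, 0.25] pointing down, gripper open.
Joint ranges: [-2.76, 2.76], [-0.86, 1.69], [-1.03, 1.26], [-2.2, 2.34], [-1.47, 1.5], [-3.14, 3.14]. Speed limits (rad/s): [2.57, 2.57, 3.14, 3.14, 3.14, 3.14].

### API

Orientations are given as a unit quaternion [w, x, y, z].
In Python, from workcell import env gives the robot as it stands. The module is installed in compiled form; this text tells all that it offers.
- The arm moves only by the tool carry_out, never from a script. Its argument "steps" is a list of rows, each a list of 7 numbers: the gripper command: -1 is shut, 1 is fully open, values between are in proportion, then the shift along the tool's x, y, z in m, then the turn, a rotation vector about the tool's x, y, z in rad. A call has 1 to 20 rows; each row shifts and turns the commanded pose from where the row before left it, along the tool's axes as they then stand; what a row does not reach is not made up. A row lasts 1/8 s, in which the tool goes at most 62.5 mm and 10.7 degrees, less where a joint would pass 70% of its speed; a pose out of reach is approached as far as the arm can. A call with a gripper value outside its range is refused whole. The fingers move at their own pace and stop on an object; "grip_force" is the grip in N (left out, the last holds). Time passes only in rows, so rows that do not move let the fingers close. It gives the time, the measured TCP pose, the force and the opening at its end, in the units of the state.
- env.get_state(): the state, without advancing time (a new reading comes with each control period).
- env.read_camera(name): name is "side" or "top" or "wrist"; returns a dict with "color" (400x640x3 uint8, red, green, blue), "K" (3x3 intrinsics, pixels), "R" (3x3) and "t" (3): a world point X has camera coordinates R X + t. Camera axes: x right, y down, z forward; pixel columns grow to the right and rows downward; lengths in m; the calibration is good to about 2 mm. A picture is of the moment at which its call begins. There is no depth.
- env.hand_in(): hands the job in, once; it reports no verdict.
The state is a dict: "clock": time; "joint_pos": joint angles; "qvel": joint speeds; "tau": joint torques, N m; "tcp_pos": TCP position; "orientation": TCP orientation; "wrist_force": force on the tool from outside, world axes, zero at the start; "ft_torque": the same for the moment, N m; "finger_gap": finger opening in m.
Only numpy, scipy, OpenCV 4.12 (cv2) and the standard library are available. Lean on these libraries where they do the work, as an engineer would, in place of code of your own. Each camera call takes 0.05 s, during which the arm holds its last target. There are 200 camera calls.

## Working session

There is one attempt and no reset: what is moved stays moved. The work goes in short steps, Python scripts to look and compute and a tool call to move; the robot and the scene stay as the last step left them, time stands still between calls to the robot, and variables do not carry over. Pictures are saved under pics/ and viewed, about 8 in all and at most 12, crops included, and the job is handed in when it is done.

Besides the shell and the picture viewer there is one more tool, called after "Emit:" in YAML: its name, and indented under it one key for each argument. carry_out: Moves the arm, as the interface text tells. Its arguments: {"type":"object","properties":{"steps":{"type":"array","items":{"type":"array","items":{"type":"number"}}},"grip_force":{"type":"number"}},"required":["steps"]}

```bash
mkdir -p pics
cat > h.py <<'E'
import numpy as np, cv2
from workcell import env
from scipy.spatial.transform import Rotation as Ro
def shot(n,f=None):
    c=env.read_camera(n)
    if f: cv2.imwrite('pics/'+f,c['color'][:,:,::-1])
    return c
def cast(c,uv,z):
    "pixels -> world points on plane z"
    uv=np.atleast_2d(np.float64(uv)); K,R,t=map(np.array,(c['K'],c['R'],c['t']))
    d=(R.T@np.linalg.inv(K)@np.c_[uv,np.ones(len(uv))].T).T; o=-R.T@t
    return o+d*((z-o[2])/d[:,2])[:,None]
def proj(c,X):
    K,R,t=map(np.array,(c['K'],c['R'],c['t'])); p=(K@(R@np.atleast_2d(X).T+t[:,None])).T
    return p[:,:2]/p[:,2:]
E
python3 - <<'E'
from h import *
for n in('top','side','wrist'):
    c=shot(n,n+'1.png'); print(n,np.round(-c['R'].T@c['t'],3),np.round(c['R'],2).tolist(),c['K'][0][0])
print(env.get_state())
E
```

```text
top [ 0.452 -0.082  1.195] [[0.02, -1.0, 0.02], [-1.0, -0.02, -0.09], [0.09, -0.02, -1.0]] 419.9775866095765
side [0.049 0.833 0.828] [[-0.89, -0.46, -0.01], [-0.26, 0.53, -0.81], [0.38, -0.71, -0.59]] 497.6327408687816
wrist [ 0.32  -0.484  0.373] [[0.44, -0.9, -0.0], [-0.86, -0.43, 0.27], [-0.24, -0.12, -0.96]] 304.9190055452465
{'clock': 0.15, 'joint_pos': array([-1.24862444e+00,  3.13858904e-01,  4.52604157e-02,  1.30358399e+00,
       -1.73795385e-05,  1.43118953e+00]), 'qvel': array([ 0.00036605, -0.00298568,  0.00537533,  0.00033024, -0.00083666,
        0.00050499]), 'tau': array([ 1.06601296e-03, -4.81064558e+01,  2.98816341e+01,  1.38772911e-02,
       -1.36524832e-04, -1.79048209e-05]), 'tcp_pos': array([ 0.25606091, -0.51445777,  0.24960442]), 'orientation': array([-4.36685169e-04,  8.50158962e-01, -5.26525649e-01, -5.38270149e-04]), 'wrist_force': array([ 0.14949313,  0.48062917, -0.76741439]), 'ft_torque': array([-0.02524493,  0.07154153,  0.0018557 ]), 'finger_gap': 0.08551576581587313}
```

View pics/top1.png

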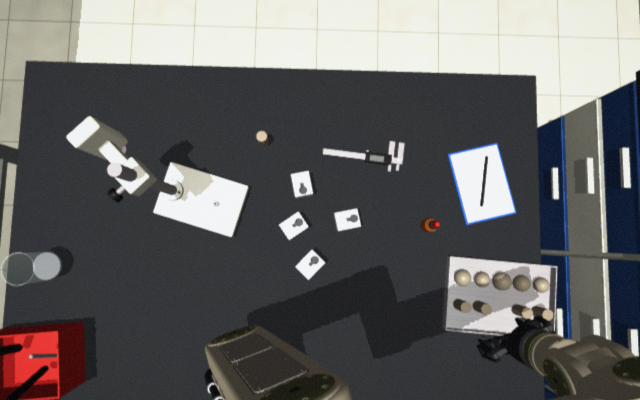

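View pics/side1.png

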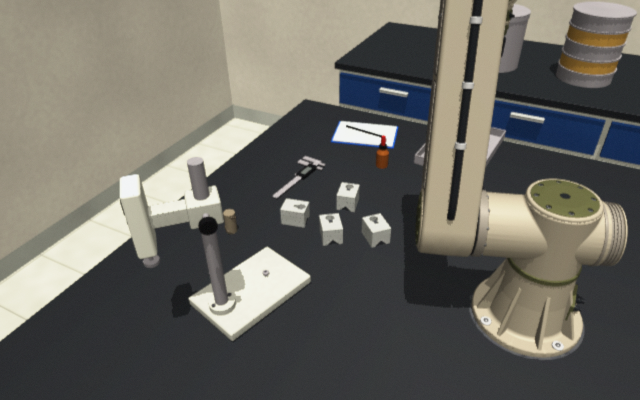

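Four candidate white blocks with keyholes up are at (302,184), (294,225), (310,264) and (348,219). The robot's right (−y) is the image's right, so (348,219) is the one; its wide hole points to the image's right. I'll confirm this in an enlarged crop and measure.

Run:
```python
from h import *
c=shot('top'); im=c['color']; g=cv2.cvtColor(im,cv2.COLOR_RGB2GRAY)
m=cv2.morphologyEx((g>140).astype('u1')*1 if 0 else (g>130).astype(np.uint8),cv2.MORPH_CLOSE,np.ones((3,3)))
cs,_=cv2.findContours(m,cv2.RETR_EXTERNAL,cv2.CHAIN_APPROX_NONE)
for k in cs:
    a=cv2.contourArea(k)
    u,v=k[:,0].mean(0)
    if 250<a<8000 and 140<u<420 and 120<v<300:
        z=.028 if a>2500 else .048
        b=cv2.boxPoints(cv2.minAreaRect(k)); X=cast(c,b,z)[:,:2]
        print(a,np.round([u,v]),np.round(X,3).tolist(),'ctr',X.mean(0).round(4),'sides',np.linalg.norm(np.diff(X,axis=0),axis=1).round(3))
cv2.imwrite('pics/crop1.png',cv2.resize(np.hstack([im[185:255,310:390],im[150:220,150:250]]),None,fx=4.4,fy=4.4,interpolation=cv2.INTER_CUBIC)[:,:,::-1])
```

```text
457.5 [310. 264.] [[0.377, -0.048], [0.425, -0.094], [0.388, -0.133], [0.34, -0.087]] ctr [ 0.3823 -0.0906] sides [0.067 0.053 0.066]
440.5 [293. 225.] [[0.489, -0.001], [0.527, -0.055], [0.483, -0.086], [0.445, -0.032]] ctr [ 0.486  -0.0435] sides [0.066 0.053 0.066]
425.5 [347. 219.] [[0.525, -0.152], [0.539, -0.217], [0.488, -0.228], [0.474, -0.163]] ctr [ 0.5063 -0.19  ] sides [0.066 0.053 0.066]
417.0 [301. 184.] [[0.629, -0.03], [0.64, -0.08], [0.574, -0.095], [0.563, -0.045]] ctr [ 0.6016 -0.0624] sides [0.052 0.067 0.052]
4207.5 [198. 198.] [[0.514, 0.347], [0.66, 0.311], [0.595, 0.086], [0.45, 0.126]] ctr [0.5548 0.2174] sides [0.151 0.234 0.151]
```

View pics/crop1.png

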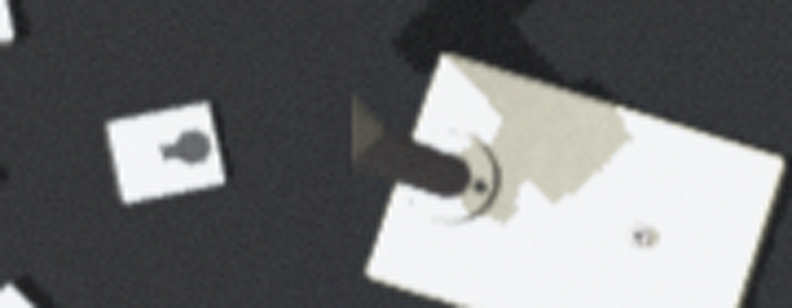

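The crop confirms it. The target block's wide hole is at about (353,218) with the slot to its left, so block +x points to the image's right (−y). The stud is at about (216.6,204). Next is a close wrist look over the stud, then the block.

```bash
cat >> h.py <<'E'
from scipy.linalg import logm,expm
def Rt(yawx,tilt=0.):
    "tool down, tool x at yawx, then tilted so that z leans to yawx-90deg by tilt"
    x=np.array([np.cos(yawx),np.sin(yawx),0]); s=np.array([x[1],-x[0],0])
    z=np.sin(tilt)*s-np.cos(tilt)*np.array([0,0,1]); return np.c_[x,np.cross(z,x),z]
def cur():
    s=env.get_state(); T=np.eye(4); T[:3,:3]=Ro.from_quat(np.roll(s['orientation'],-1)).as_matrix(); T[:3,3]=s['tcp_pos']; return T
def go(T0,p,R,v=.055,w=9.):
    "screw rows from T0 to (p,R); returns target"
    T=np.eye(4); T[:3,:3]=R; T[:3,3]=p; D=np.linalg.inv(T0)@T; r=Ro.from_matrix(D[:3,:3]).as_rotvec()
    n=int(max(1,np.ceil(np.linalg.norm(D[:3,3])/v),np.ceil(np.degrees(np.linalg.norm(r))/w)))
    E=expm(logm(D).real/n); print(n,'x',E[:3,3].round(4).tolist(),(r/n).round(4).tolist()); return T
E
python3 - <<'E'
from h import *
c=shot('top'); print(cast(c,[216.6,203.9],.038), cast(c,[352.5,218.5],.048))
T=cur(); 
T=go(T,[.40,-.19,.30],Rt(.21)); T=go(T,[.52,.11,.28],Rt(-.1));
E
```

```text
[[0.54087954 0.1692663  0.038     ]] [[ 0.50841404 -0.20469964  0.048     ]]
9 x [-0.0045, -0.0422, -0.0056] [-0.0001, 0.0001, -0.1465]
6 x [0.0241, -0.0484, 0.0033] [0.0, 0.0, 0.0517]
```

Emit:
carry_out:
  steps:
    - [1,-0.0045,-0.0422,-0.0056,0,0,-0.1465]
    - [1,-0.0045,-0.0422,-0.0056,0,0,-0.1465]
    - [1,-0.0045,-0.0422,-0.0056,0,0,-0.1465]
    - [1,-0.0045,-0.0422,-0.0056,0,0,-0.1465]
    - [1,-0.0045,-0.0422,-0.0056,0,0,-0.1465]
    - [1,-0.0045,-0.0422,-0.0056,0,0,-0.1465]
    - [1,-0.0045,-0.0422,-0.0056,0,0,-0.1465]
    - [1,-0.0045,-0.0422,-0.0056,0,0,-0.1465]
    - [1,-0.0045,-0.0422,-0.0056,0,0,-0.1465]
    - [1,0.0241,-0.0484,0.0033,0,0,0.0517]
    - [1,0.0241,-0.0484,0.0033,0,0,0.0517]
    - [1,0.0241,-0.0484,0.0033,0,0,0.0517]
    - [1,0.0241,-0.0484,0.0033,0,0,0.0517]
    - [1,0.0241,-0.0484,0.0033,0,0,0.0517]
    - [1,0.0241,-0.0484,0.0033,0,0,0.0517]
    - [1,0,0,0,0,0,0]
    - [1,0,0,0,0,0,0]

```text
clock: 2.38
tcp_pos: [0.52, 0.11, 0.2805]
orientation: [0.0, 0.999, -0.05, -0.001]
wrist_force: [0.5, -0.7, 0.5]
finger_gap: 0.0857
```

Run:
```python
from h import *
c=shot('wrist','wr1.png'); print(proj(c,[.541,.170,.041]),proj(c,[.541,.170,.028]))
T=go(cur(),[.46,-.17,.25],Rt(.21))
```

```text
[[330.88625815 114.43891794]] [[330.49123738 114.20106584]]
6 x [-0.0114, 0.0464, 0.0051] [0.0001, 0.0001, -0.0518]
```

View pics/wr1.png

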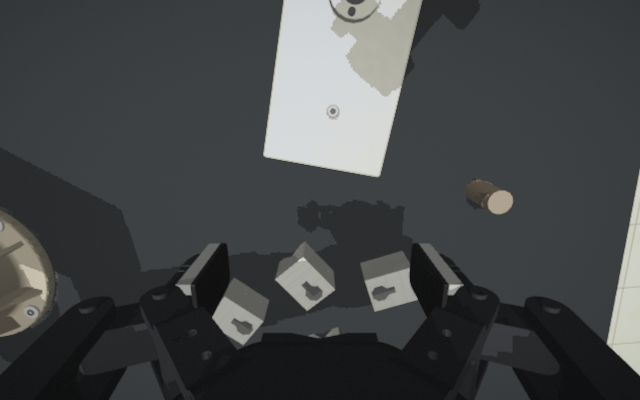

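The stud's head is at (333,111) and the base's near corners are at (264,156) and (380,177). The prediction from the top view was about 4 px off. Now to the block.

Run:
```python
from h import *
c=shot('wrist'); print('stud head',cast(c,[333,111],.041))
g=cv2.cvtColor(c['color'],cv2.COLOR_RGB2GRAY)
P=cast(c,[[264,156],[380,177],[284,0],[421,0]],.028)[:,:2]; print(P.round(4).tolist())
for a,b in((0,1),(0,2),(1,3)): d=P[b]-P[a]; print(np.linalg.norm(d).round(4),np.arctan2(d[1],d[0]).round(4))
d=P[2]-P[0]+P[3]-P[1]; yaw=np.arctan2(d[1],d[0]); u=np.array([np.cos(yaw),np.sin(yaw)]); print(yaw,'stud from corners',(P[0]+P[1])/2+.07*u)
```

```text
stud head [[0.54388848 0.17298459 0.041     ]]
[[0.4547, 0.1279], [0.5963, 0.0867], [0.5019, 0.294], [0.6498, 0.2789]]
0.1475 -0.2829
0.1727 1.2939
0.1995 1.299
1.296621165544441 stud from corners [0.54441782 0.17471606]
```

Emit:
carry_out:
  steps:
    - [1,-0.0114,0.0464,0.0051,0,0,-0.0518]
    - [1,-0.0114,0.0464,0.0051,0,0,-0.0518]
    - [1,-0.0114,0.0464,0.0051,0,0,-0.0518]
    - [1,-0.0114,0.0464,0.0051,0,0,-0.0518]
    - [1,-0.0114,0.0464,0.0051,0,0,-0.0518]
    - [1,-0.0114,0.0464,0.0051,0,0,-0.0518]
    - [1,0,0,0,0,0,0]
    - [1,0,0,0,0,0,0]

```text
clock: 3.48
tcp_pos: [0.4595, -0.1697, 0.2506]
orientation: [-0.0, 0.995, 0.104, 0.0]
wrist_force: [-0.9, 0.5, -0.1]
finger_gap: 0.0855
```

Run:
```python
from h import *
c=shot('wrist','wr2.png'); print(proj(c,[[.5063,-.19,.048],[.539,-.217,.048],[.474,-.163,.048]]).round(0))
```

```text
[[355. 199.]
 [377. 227.]
 [332. 170.]]
```

View pics/wr2.png

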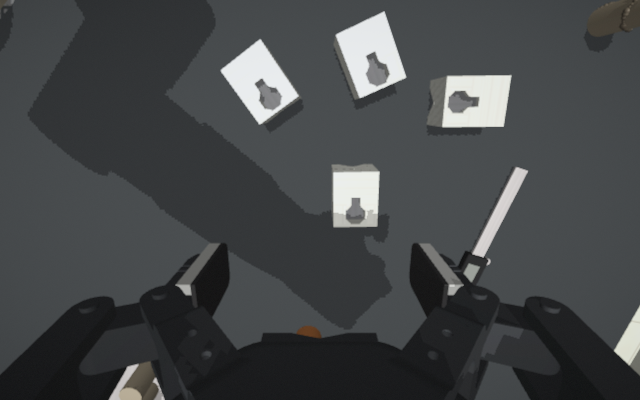

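Block at x 332–379, y 172–227, so its centre matches the prediction (355,199) and its edges line up with the jaws. Next is a 45° tilted grasp with the tool pointing towards block +x.

Run:
```python
from h import *
R=Rt(.21,np.pi/4); p=np.array([.506,-.190,.029]); T=cur()
T=go(T,p-.13*R[:,2],R); 
T=go(T,p,R,v=.033)
```

```text
6 x [0.0068, -0.0171, 0.0176] [-0.1309, 0.0, -0.0002]
4 x [-0.0, -0.0, 0.0325] [0.0, -0.0, 0.0]
```

Emit:
carry_out:
  steps:
    - [1,0.0068,-0.0171,0.0176,-0.1309,0,0]
    - [1,0.0068,-0.0171,0.0176,-0.1309,0,0]
    - [1,0.0068,-0.0171,0.0176,-0.1309,0,0]
    - [1,0.0068,-0.0171,0.0176,-0.1309,0,0]
    - [1,0.0068,-0.0171,0.0176,-0.1309,0,0]
    - [1,0.0068,-0.0171,0.0176,-0.1309,0,0]
    - [1,0,0,0,0,0,0]
    - [1,0,0,0,0,0,0]

```text
clock: 4.53
tcp_pos: [0.4879, -0.0999, 0.1216]
orientation: [0.38, 0.919, 0.097, 0.041]
wrist_force: [-0.2, -0.4, 0.3]
finger_gap: 0.0849
```

Run:
```python
from h import *
R=Rt(.21,np.pi/4); p=np.array([.506,-.190,.029]); T=cur()
print(R.T@(p-T[:3,3]), Ro.from_matrix(T[:3,:3].T@R).as_rotvec()); print(env.get_state()['joint_pos'].round(2))
```

```text
[-0.0011175  -0.00048927  0.13048904] [-0.00112212 -0.00175089  0.00033201]
[ 0.03  0.23 -0.64  0.52 -0.77  1.32]
```

On pose. I'll advance, close and lift a little.

Emit:
carry_out:
  steps:
    - [1,-0.001,0,0.035,0,0,0]
    - [1,0,0,0.035,0,0,0]
    - [1,0,0,0.035,0,0,0]
    - [1,0,0,0.0255,0,0,0]
    - [1,0,0,0,0,0,0]
    - [-1,0,0,0,0,0,0]
    - [-1,0,0,0,0,0,0]
    - [-1,0,0,0,0,0,0]
    - [-1,0,0,0,0,0,0]
    - [-1,0,0,0,0,0,0]
    - [-1,0,0,0,0,0,0]
    - [-1,0,0,0,0,0,0]
  grip_force: 60

```text
clock: 6.02
tcp_pos: [0.5063, -0.1908, 0.0299]
orientation: [0.382, 0.918, 0.097, 0.041]
wrist_force: [-2.9, 1.1, 7.1]
finger_gap: 0.0496
```

Run:
```python
from h import *
T=cur(); R1=Rt(.21,np.pi/4); R2=Rt(.21,-np.pi/4)
T=go(T,[.506,-.19,.15],R1); T=go(T,[.50,-.20,.15],R2); T=go(T,[.50,-.20,.038],R2,v=.02)
```

```text
3 x [0.0, 0.0281, -0.0284] [0.0008, -0.0005, -0.0001]
10 x [-0.0008, 0.0009, 0.0001] [0.1571, 0.0, 0.0]
6 x [-0.0, 0.0132, 0.0132] [0.0, 0.0, 0.0]
```

Emit:
carry_out:
  steps:
    - [-1,0,0.0281,-0.0284,0,0,0]
    - [-1,0,0.0281,-0.0284,0,0,0]
    - [-1,0,0.0281,-0.0284,0,0,0]
    - [-1,-0.0008,0.0009,0,0.1571,0,0]
    - [-1,-0.0008,0.0009,0,0.1571,0,0]
    - [-1,-0.0008,0.0009,0,0.1571,0,0]
    - [-1,-0.0008,0.0009,0,0.1571,0,0]
    - [-1,-0.0008,0.0009,0,0.1571,0,0]
    - [-1,-0.0008,0.0009,0,0.1571,0,0]
    - [-1,-0.0008,0.0009,0,0.1571,0,0]
    - [-1,-0.0008,0.0009,0,0.1571,0,0]
    - [-1,-0.0008,0.0009,0,0.1571,0,0]
    - [-1,-0.0008,0.0009,0,0.1571,0,0]
    - [-1,0,0,0,0,0,0]
    - [-1,0,0,0,0,0,0]

```text
clock: 7.9
tcp_pos: [0.4996, -0.1996, 0.149]
orientation: [-0.379, 0.919, 0.097, -0.04]
wrist_force: [-0.4, -0.5, -2.4]
finger_gap: 0.0493
```

Run:
```python
from h import *
T=cur(); R2=Rt(.21,-np.pi/4); print(env.get_state()['joint_pos'].round(2))
T=go(T,[.50,-.20,.042],R2,v=.025)
c=shot('side'); print(proj(c,[.5,-.2,.15])); u,v=proj(c,[.5,-.2,.13])[0].astype(int)
cv2.imwrite('pics/s2.png',cv2.resize(c['color'][v-80:v+80,u-100:u+100,::-1],None,fx=4,fy=3.7))
```

```text
[-0.75  0.78  0.29  1.76  0.42  0.46]
5 x [0.0, 0.0152, 0.0151] [0.0005, 0.0001, 0.0002]
[[351.40264701 156.47998706]]
```

View pics/s2.png

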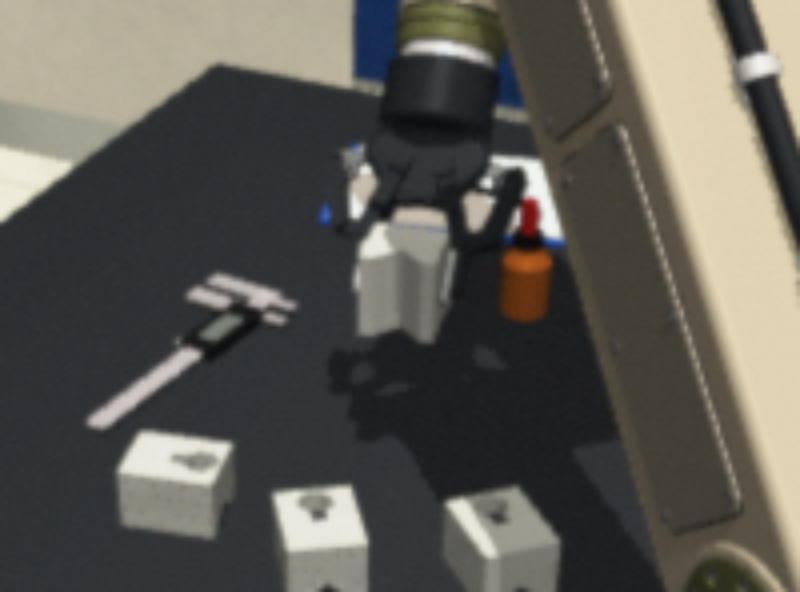

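The block is held upright, with its V groove facing the camera (+y) and its +x end down. Lowering it to the bench.

Emit:
carry_out:
  steps:
    - [-1,0,0.0152,0.0152,0,0,0]
    - [-1,0,0.0152,0.0152,0,0,0]
    - [-1,0,0.0152,0.0152,0,0,0]
    - [-1,0,0.0152,0.0152,0,0,0]
    - [-1,0,0.0152,0.0152,0,0,0]
    - [-1,0,0.0028,0.0028,0,0,0]
    - [-1,0,0,0,0,0,0]
    - [-1,0,0,0,0,0,0]

```text
clock: 8.95
tcp_pos: [0.4996, -0.2002, 0.038]
orientation: [-0.38, 0.919, 0.097, -0.04]
wrist_force: [-0.3, 0.5, -2.2]
finger_gap: 0.0493
```

Emit:
carry_out:
  steps:
    - [-1,0,0.0015,0.0015,0,0,0]
    - [-1,0,0.0007,0.0007,0,0,0]
    - [-1,0,0.0007,0.0007,0,0,0]
    - [-1,0,0.0007,0.0007,0,0,0]
    - [-1,0,0,0,0,0,0]

```text
clock: 9.57
tcp_pos: [0.4993, -0.1999, 0.0322]
orientation: [-0.381, 0.919, 0.097, -0.04]
wrist_force: [-0.7, 0.0, -2.5]
finger_gap: 0.0496
```

Emit:
carry_out:
  steps:
    - [-1,0,0.0007,0.0007,0,0,0]
    - [-1,0,0.0007,0.0007,0,0,0]
    - [-1,0,0,0,0,0,0]

```text
clock: 9.95
tcp_pos: [0.4993, -0.1999, 0.0321]
orientation: [-0.381, 0.919, 0.097, -0.04]
wrist_force: [-1.8, -1.1, 7.2]
finger_gap: 0.0499
```

Contact (about 10 N change in force). Release, retreat and go over to the V side.

Emit:
carry_out:
  steps:
    - [1,0,0,0,0,0,0]
    - [1,0,0,0,0,0,0]
    - [1,0,0,0,0,0,0]
    - [1,0,0,0,0,0,0]
    - [1,0,0,0,0,0,0]
    - [1,0,0,-0.03,0,0,0]
    - [1,0,0,-0.04,0,0,0]
    - [1,0,0,-0.04,0,0,0]
    - [1,0,0,-0.03,0,0,0]
    - [1,0,0,0,0,0,0]

```text
clock: 11.2
tcp_pos: [0.5204, -0.2985, 0.1301]
orientation: [-0.379, 0.919, 0.097, -0.039]
wrist_force: [0.9, 0.5, -0.6]
finger_gap: 0.0857
```

Run:
```python
from h import *
R=Rt(.21,np.pi/4); p=np.array([.497,-.189,.033]); T=cur(); print(T[:3,3])
T=go(T,[.5,-.2,.25],Rt(.21,0)); T=go(T,p-.13*R[:,2],R)
c=shot('top','t3.png'); im=c['color']; q=proj(c,[.498,-.194,.064])[0]; print(q)
g=cv2.cvtColor(im,cv2.COLOR_RGB2GRAY); m=(g>120).astype(np.uint8); 
cs,_=cv2.findContours(m,cv2.RETR_EXTERNAL,cv2.CHAIN_APPROX_NONE)
for k in cs:
    if cv2.contourArea(k)>100 and np.hypot(*(k[:,0].mean(0)-q))<25:
        b=cv2.boxPoints(cv2.minAreaRect(k)); X=cast(c,b,.064)[:,:2]; print(X.round(4).tolist(),X.mean(0))
```

```text
[ 0.52043509 -0.29851     0.13005768]
5 x [0.0001, -0.0295, -0.0126] [-0.1565, -0.0005, -0.0001]
5 x [-0.0001, -0.0281, 0.0178] [-0.1571, 0.0, -0.0]
[349.12310511 221.99629173]
[[0.5153, -0.1616], [0.5447, -0.1993], [0.5183, -0.2198], [0.489, -0.1821]] [ 0.51683852 -0.19072428]
```

Emit:
carry_out:
  steps:
    - [1,0,-0.0295,-0.0126,-0.157,0,0]
    - [1,0,-0.0295,-0.0126,-0.157,0,0]
    - [1,0,-0.0295,-0.0126,-0.157,0,0]
    - [1,0,-0.0295,-0.0126,-0.157,0,0]
    - [1,0,-0.0295,-0.0126,-0.157,0,0]
    - [1,0,-0.0281,0.0178,-0.157,0,0]
    - [1,0,-0.0281,0.0178,-0.157,0,0]
    - [1,0,-0.0281,0.0178,-0.157,0,0]
    - [1,0,-0.0281,0.0178,-0.157,0,0]
    - [1,0,-0.0281,0.0178,-0.157,0,0]
    - [1,0,0,0,0,0,0]
    - [1,0,0,0,0,0,0]

```text
clock: 12.75
tcp_pos: [0.4774, -0.0971, 0.1248]
orientation: [0.379, 0.919, 0.097, 0.04]
wrist_force: [0.6, 1.1, 0.7]
finger_gap: 0.0854
```

Run:
```python
from h import *
R=Rt(.21,np.pi/4); p=np.array([.497,-.189,.033]); T=cur()
print(T[:3,3],R.T@(p-T[:3,3]), Ro.from_matrix(T[:3,:3].T@R).as_rotvec())
c=shot('wrist'); a=c['color']
C=np.array([.498,-.194,.032]); h=.21; bx=np.array([0,0,-1]); by=np.array([np.cos(h),np.sin(h),0]); bz=np.array([-np.sin(h),np.cos(h),0])
pts=[C+bx*sx*.032+by*sy*.025+bz*sz*.024 for sx in(1,-1) for sy in(1,-1) for sz in(1,-1)]
im=a[:,:,::-1].copy(); 
for q in proj(c,pts): cv2.circle(im,tuple(int(x) for x in q),2,(0,0,255),-1)
cv2.imwrite('pics/w3.png',im)
```

```text
[ 0.47743462 -0.09708122  0.12476226] [-2.58308389e-05  1.56676869e-03  1.31338206e-01] [-0.00233589 -0.00056144  0.00089444]
```

View pics/w3.png

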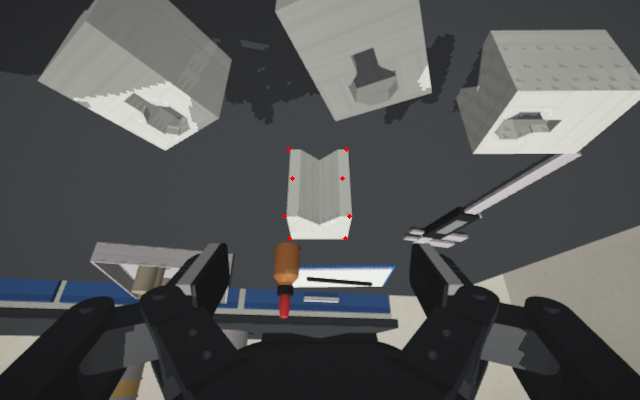

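The modelled corners agree with the upright block to 1–2 px. Grasp from the V side.

Emit:
carry_out:
  steps:
    - [1,0,0.0015,0.035,0,0,0]
    - [1,0,0,0.035,0,0,0]
    - [1,0,0,0.035,0,0,0]
    - [1,0,0,0.0265,0,0,0]
    - [1,0,0,0,0,0,0]
    - [-1,0,0,0,0,0,0]
    - [-1,0,0,0,0,0,0]
    - [-1,0,0,0,0,0,0]
    - [-1,0,0,0,0,0,0]
    - [-1,0,0,0,0,0,0]
    - [-1,0,0,0,0,0,0]
    - [-1,0,0,0,0,0,0]
  grip_force: 70

```text
clock: 14.3
tcp_pos: [0.4978, -0.1892, 0.0341]
orientation: [0.381, 0.918, 0.097, 0.041]
wrist_force: [-2.7, 0.5, 6.8]
finger_gap: 0.0493
```

Run:
```python
from h import *
T=cur(); R1=Rt(.21,np.pi/4); R2=Rt(-.279,-np.pi/4); print(env.get_state()['finger_gap'],T[:3,3])
T=go(T,[.50,-.189,.18],R1); T=go(T,[.50,-.18,.18],Rt(.21,-np.pi/4)); T=go(T,[.535,.13,.15],R2)
```

```text
0.04926427754431513 [ 0.49781763 -0.18920912  0.03413098]
3 x [0.0008, 0.0345, -0.0343] [0.0005, -0.0005, -0.0002]
10 x [0.0002, -0.001, -0.0001] [0.1571, 0.0, 0.0]
6 x [0.0062, -0.0333, 0.0404] [-0.0, 0.0576, 0.0576]
```

Emit:
carry_out:
  steps:
    - [-1,0,0.0345,-0.0343,0,0,0]
    - [-1,0,0.0345,-0.0343,0,0,0]
    - [-1,0,0.0345,-0.0343,0,0,0]
    - [-1,0,-0.001,0,0.157,0,0]
    - [-1,0,-0.001,0,0.157,0,0]
    - [-1,0,-0.001,0,0.157,0,0]
    - [-1,0,-0.001,0,0.157,0,0]
    - [-1,0,-0.001,0,0.157,0,0]
    - [-1,0,-0.001,0,0.157,0,0]
    - [-1,0,-0.001,0,0.157,0,0]
    - [-1,0,-0.001,0,0.157,0,0]
    - [-1,0,-0.001,0,0.157,0,0]
    - [-1,0,-0.001,0,0.157,0,0]
    - [-1,0,0,0,0,0,0]
    - [-1,0,0,0,0,0,0]

```text
clock: 16.18
tcp_pos: [0.4955, -0.1807, 0.1778]
orientation: [-0.379, 0.919, 0.097, -0.04]
wrist_force: [-0.3, 0.2, -3.3]
finger_gap: 0.0495
```

Run:
```python
from h import *
T=go(cur(),[.535,.13,.15],Rt(-.279,-np.pi/4)); print(cur()[:3,3])
```

```text
6 x [0.007, -0.0337, 0.0402] [0.0004, 0.0576, 0.0578]
[ 0.49554317 -0.18072901  0.17776845]
```

Emit:
carry_out:
  steps:
    - [-1,0.007,-0.0337,0.0402,0.0004,0.0576,0.0578]
    - [-1,0.007,-0.0337,0.0402,0.0004,0.0576,0.0578]
    - [-1,0.007,-0.0337,0.0402,0.0004,0.0576,0.0578]
    - [-1,0.007,-0.0337,0.0402,0.0004,0.0576,0.0578]
    - [-1,0.007,-0.0337,0.0402,0.0004,0.0576,0.0578]
    - [-1,0.007,-0.0337,0.0402,0.0004,0.0576,0.0578]
    - [-1,0,0,0,0,0,0]
    - [-1,0,0,0,0,0,0]

```text
clock: 17.18
tcp_pos: [0.5341, 0.1309, 0.1527]
orientation: [-0.379, 0.915, -0.127, 0.054]
wrist_force: [0.7, 0.0, -3.2]
finger_gap: 0.0493
```

Run:
```python
from h import *
T=cur(); y=1.292; u=np.array([np.cos(y),np.sin(y),0]); n=np.array([-u[1],u[0],0]); Z=np.array([0,0,1])
R=T[:3,:3]; print(T[:3,3],Ro.from_matrix(R.T@Rt(-.279,-np.pi/4)).as_rotvec())
# block centre from TCP
C=T[:3,3]+.002*u-.005*Z; print('C',C)
pts=np.array([C+u*sx*.032+n*sy*.025+Z*sz*.024 for sx in(1,-1) for sy in(1,-1) for sz in(1,-1)])
ims=[]
for nme in('top','side','wrist'):
    c=shot(nme); im=c['color'][:,:,::-1].copy(); q=proj(c,pts); a=proj(c,C)[0].astype(int)
    big=cv2.resize(im,None,fx=4,fy=4,interpolation=cv2.INTER_CUBIC)
    for k in q: cv2.circle(big,tuple(int(x*4+2) for x in k),3,(0,0,255),-1)
    s=proj(c,[.5435,.173,.041])[0]; cv2.circle(big,tuple(int(x*4+2) for x in s),4,(255,0,0),-1)
    a=np.clip(a,[50,50],[590,350]); ims.append(big[a[1]*4-200:a[1]*4+200,a[0]*4-130:a[0]*4+130])
cv2.imwrite('pics/m4.png',np.hstack(ims)); print(ims[0].shape)
```

```text
[0.53407476 0.1308759  0.15265238] [-0.00089249 -0.00023128  0.00339535]
C [0.53462516 0.13279868 0.14765238]
(400, 260, 3)
```

View pics/m4.png

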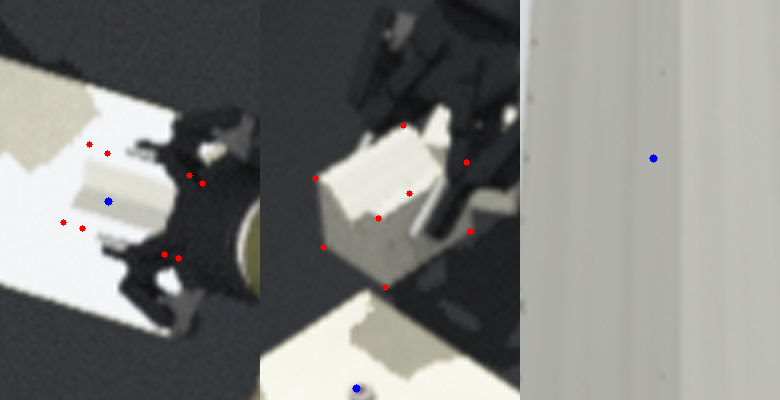

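Top, side and wrist crops: the block is V up with its long axis towards the column, and the modelled corners fit. The stud in the side view appears about 1.5 px right of my estimate, so I'll recheck it. Moving over it with the underside about 8 mm above the head.

Run:
```python
from h import *
T=cur(); R=Rt(-.279,-np.pi/4)
T=go(T,[.5382,.1543,.078],R,v=.02)
c=shot('side'); s=proj(c,[.5435,.173,.041])[0]; g=cv2.cvtColor(c['color'],cv2.COLOR_RGB2GRAY); u,v=s.round().astype(int); print(s); print(g[v-6:v+7,u-8:u+9])
print('top of head w/ shift',cast(c,[s+[1.5,.75]],.041))
```

```text
4 x [-0.0011, 0.0085, 0.0174] [-0.0004, -0.0003, -0.0002]
[264.1823271  270.59949537]
[[244 244 244 244 244 244 245 244 245 245 245 244 243 242 238 211 184]
 [244 243 244 244 245 245 244 244 245 244 244 244 244 243 242 237 217]
 [244 244 244 244 245 245 244 243 244 244 244 244 244 244 244 243 242]
 [243 244 244 245 244 244 244 243 242 242 243 244 244 244 243 244 245]
 [245 245 245 245 245 244 243 238 236 230 232 237 240 244 244 244 244]
 [245 245 245 245 245 243 237 219 198 168 177 213 226 241 244 244 244]
 [245 245 245 246 245 242 229 190 141 115 145 187 202 235 243 243 243]
 [245 245 245 245 244 241 220 190 166 155 178 192 181 216 241 244 244]
 [245 245 245 245 244 241 218 180 178 185 185 169 157 198 242 244 243]
 [245 245 245 244 245 245 236 169 150 150 146 136 171 225 243 244 244]
 [245 245 245 245 245 245 241 210 157 128 129 147 202 242 245 244 244]
 [246 245 245 246 246 246 245 239 212 172 190 186 227 244 245 244 244]
 [246 246 246 246 245 246 245 245 241 229 238 230 244 245 245 244 244]]
top of head w/ shift [[0.53917353 0.17352485 0.041     ]]
```

Emit:
carry_out:
  steps:
    - [-1,-0.0027,0.0085,0.0174,0,0,0]
    - [-1,-0.001,0.0085,0.0174,0,0,0]
    - [-1,-0.001,0.0085,0.0174,0,0,0]
    - [-1,-0.001,0.0085,0.0174,0,0,0]
    - [-1,0,0,0,0,0,0]
    - [-1,0,0,0,0,0,0]

```text
clock: 18.12
tcp_pos: [0.5369, 0.1549, 0.0777]
orientation: [-0.38, 0.914, -0.129, 0.053]
wrist_force: [0.7, 0.2, -2.7]
finger_gap: 0.0493
```

```bash
cat > chk.py <<'E'
from h import *
import sys
def chk(f,S=(.5417,.173),y=1.292,dx=.002,dz=.005):
    T=cur(); u=np.array([np.cos(y),np.sin(y),0]); n=np.array([-u[1],u[0],0]); Z=np.array([0,0,1])
    C=T[:3,3]+dx*u-dz*Z; d=np.r_[S,0]-C; print('C',C.round(4),'stud in block x,y',(d@u).round(4),(d@n).round(4),'underside above base',round(C[2]-.052,4),env.get_state()['wrist_force'].round(1))
    pts=np.array([C+u*sx*.032+n*sy*.025+Z*sz*.024 for sx in(1,-1) for sy in(1,-1) for sz in(1,-1)])
    pts=np.r_[pts,[C+u*sx*.032+n*sy*.016+Z*.024 for sx in(1,-1) for sy in(1,-1)],[C+u*sx*.032+Z*.008 for sx in(1,-1)]]
    ims=[]
    for nme in('top','side'):
        c=shot(nme); im=c['color'][:,:,::-1].copy(); a=proj(c,C)[0].astype(int)
        x0,y0=a-[33,35]; big=cv2.resize(im[y0:y0+70,x0:x0+66],None,fx=6,fy=6,interpolation=cv2.INTER_CUBIC)
        for k in proj(c,pts): cv2.circle(big,tuple(int((k[i]-(x0,y0)[i])*6+3) for i in(0,1)),2,(0,0,255),-1)
        ims.append(big)
    cv2.imwrite('pics/'+f,np.hstack(ims))
if __name__=='__main__': chk(sys.argv[1])
E
python3 chk.py c5.png
```

```text
C [0.5375 0.1569 0.0727] stud in block x,y 0.0167 0.0004 underside above base 0.0207 [ 0.7  0.2 -2.7]
```

View pics/c5.png

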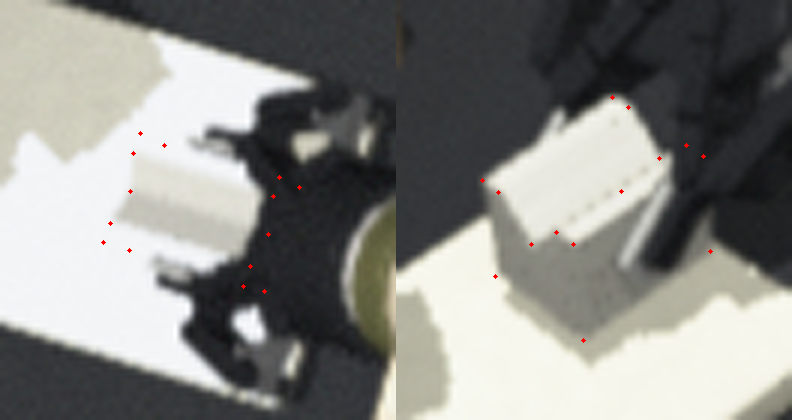

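The side view's near corner and top edges fit to about 1 px. In the top view the block appears about 1 px off the model. I'll shift by under 1 mm and lower slowly, watching the force; the head top should pass at 7.9 mm down.

Emit:
carry_out:
  steps:
    - [-1,-0.0007,0.0006,-0.0006,0,0,0]
    - [-1,0,0.0018,0.0018,0,0,0]
    - [-1,0,0.0018,0.0018,0,0,0]
    - [-1,0,0.0011,0.0011,0,0,0]
    - [-1,0,0.0011,0.0011,0,0,0]
    - [-1,0,0.0011,0.0011,0,0,0]
    - [-1,0,0,0,0,0,0]
    - [-1,0,0,0,0,0,0]

```text
clock: 19.23
tcp_pos: [0.5355, 0.1552, 0.0676]
orientation: [-0.38, 0.914, -0.129, 0.053]
wrist_force: [0.2, -0.1, -3.2]
finger_gap: 0.0492
```

Emit:
carry_out:
  steps:
    - [-1,0,0.0011,0.0007,0,0,0]
    - [-1,0,0.0011,0.0007,0,0,0]
    - [-1,0,0.0007,0.0007,0,0,0]
    - [-1,0,0.0007,0.0007,0,0,0]
    - [-1,0,0,0,0,0,0]
    - [-1,0,0,0,0,0,0]

```text
clock: 19.98
tcp_pos: [0.5353, 0.1546, 0.063]
orientation: [-0.38, 0.914, -0.129, 0.053]
wrist_force: [-0.5, -0.3, -2.0]
finger_gap: 0.0493
```

The head is inside the hole (underside about 6 mm above the base, no contact force). Continue down to the base.

Emit:
carry_out:
  steps:
    - [-1,0,0.001,0.001,0,0,0]
    - [-1,0,0.001,0.001,0,0,0]
    - [-1,0,0.001,0.001,0,0,0]
    - [-1,0,0,0,0,0,0]
    - [-1,0,0,0,0,0,0]

```text
clock: 20.6
tcp_pos: [0.5353, 0.1546, 0.0588]
orientation: [-0.38, 0.914, -0.129, 0.053]
wrist_force: [1.5, -0.3, -2.9]
finger_gap: 0.049
```

Emit:
carry_out:
  steps:
    - [-1,0,0.0006,0.0006,0,0,0]
    - [-1,0,0.0006,0.0006,0,0,0]
    - [-1,0,0,0,0,0,0]
    - [-1,0,0,0,0,0,0]

```text
clock: 21.1
tcp_pos: [0.5354, 0.1547, 0.0574]
orientation: [-0.38, 0.914, -0.129, 0.053]
wrist_force: [-2.2, -0.7, 2.0]
finger_gap: 0.0495
```

Contact at the expected height (0.0574). Sliding along +x in stages.

Emit:
carry_out:
  steps:
    - [-1,0,-0.0003,-0.0003,0,0,0]
    - [-1,0,-0.0014,0.0014,0,0,0]
    - [-1,0,-0.0014,0.0014,0,0,0]
    - [-1,0,-0.0014,0.0014,0,0,0]
    - [-1,0,0,0,0,0,0]
    - [-1,0,0,0,0,0,0]

```text
clock: 21.85
tcp_pos: [0.5368, 0.1605, 0.0575]
orientation: [-0.38, 0.914, -0.129, 0.053]
wrist_force: [0.3, -0.4, -2.2]
finger_gap: 0.0492
```

Emit:
carry_out:
  steps:
    - [-1,0,-0.0014,0.0014,0,0,0]
    - [-1,0,-0.0014,0.0014,0,0,0]
    - [-1,0,0,0,0,0,0]
    - [-1,0,0,0,0,0,0]

```text
clock: 22.35
tcp_pos: [0.5379, 0.1643, 0.0575]
orientation: [-0.38, 0.914, -0.129, 0.053]
wrist_force: [0.4, 0.8, -2.5]
finger_gap: 0.0493
```

Emit:
carry_out:
  steps:
    - [-1,0,-0.0014,0.0014,0,0,0]
    - [-1,0,-0.0014,0.0014,0,0,0]
    - [-1,0,-0.0007,0.0007,0,0,0]
    - [-1,0,0,0,0,0,0]
    - [-1,0,0,0,0,0,0]

```text
clock: 22.98
tcp_pos: [0.5393, 0.1689, 0.0575]
orientation: [-0.38, 0.914, -0.129, 0.053]
wrist_force: [0.7, 0.0, -2.9]
finger_gap: 0.0497
```

Emit:
carry_out:
  steps:
    - [-1,0,-0.0007,0.0007,0,0,0]
    - [-1,0,-0.0007,0.0007,0,0,0]
    - [-1,0,0,0,0,0,0]
    - [-1,0,0,0,0,0,0]

```text
clock: 23.48
tcp_pos: [0.5399, 0.1708, 0.0575]
orientation: [-0.38, 0.914, -0.129, 0.053]
wrist_force: [-0.6, -0.4, -3.1]
finger_gap: 0.0494
```

Emit:
carry_out:
  steps:
    - [-1,0,-0.0007,0.0007,0,0,0]
    - [-1,0,-0.0007,0.0007,0,0,0]
    - [-1,0,0,0,0,0,0]
    - [-1,0,0,0,0,0,0]

```text
clock: 23.98
tcp_pos: [0.5404, 0.1723, 0.0575]
orientation: [-0.38, 0.915, -0.129, 0.053]
wrist_force: [-1.8, -4.6, -1.1]
finger_gap: 0.0488
```

Run:
```python
from chk import *
chk('c6.png',S=(.541,.173));
```

```text
C [0.541  0.1742 0.0525] stud in block x,y -0.0012 -0.0004 underside above base 0.0005 [-1.8 -4.6 -1.1]
```

Resistance begins where the stop should be. I'll push a little more to confirm, then press lightly down.

Emit:
carry_out:
  steps:
    - [-1,0,-0.0007,0.0007,0,0,0]
    - [-1,0,-0.0005,0.0005,0,0,0]
    - [-1,0,0,0,0,0,0]
    - [-1,0,0,0,0,0,0]

```text
clock: 24.58
tcp_pos: [0.5406, 0.1727, 0.0575]
orientation: [-0.379, 0.915, -0.13, 0.053]
wrist_force: [-8.7, -16.3, 7.0]
finger_gap: 0.0494
```

Firm stop: 18 N against the slide, and the block moved only 0.4 mm. Relax, set down, release, retreat.

Emit:
carry_out:
  steps:
    - [-1,0,0.001,-0.0006,0,0,0]
    - [-1,0,0,0,0,0,0]
    - [1,0,0,0,0,0,0]
    - [1,0,0,0,0,0,0]
    - [1,0,0,0,0,0,0]
    - [1,0,0,0,0,0,0]
    - [1,0,0,0,0,0,0]
    - [1,0,0,-0.02,0,0,0]
    - [1,0,0,-0.03,0,0,0]
    - [1,0,0,-0.04,0,0,0]
    - [1,0,0,-0.04,0,0,0]
    - [1,0,0,-0.04,0,0,0]
    - [1,0,0,0,0,0,0]
    - [1,0,0,0,0,0,0]

```text
clock: 26.32
tcp_pos: [0.5074, 0.0576, 0.1767]
orientation: [-0.38, 0.914, -0.129, 0.053]
wrist_force: [-0.8, 1.0, -0.7]
finger_gap: 0.0855
```

Run:
```python
from h import *
y=1.292; u=np.array([np.cos(y),np.sin(y),0]); n=np.array([-u[1],u[0],0]); Z=np.array([0,0,1])
C=np.array([.5406,.1727,.0525])+.002*u
pts=np.array([C+u*sx*.032+n*sy*.025+Z*sz*.024 for sx in(1,-1) for sy in(1,-1) for sz in(1,-1)])
ims=[]
for nme in('top','side'):
    c=shot(nme); im=c['color'][:,:,::-1].copy(); a=proj(c,C)[0].astype(int); x0,y0=a-[33,35]
    big=cv2.resize(im[y0:y0+70,x0:x0+66],None,fx=6,fy=6,interpolation=cv2.INTER_CUBIC)
    for k in proj(c,pts): cv2.circle(big,tuple(int((k[i]-(x0,y0)[i])*6+3) for i in(0,1)),2,(0,0,255),-1)
    ims.append(big)
cv2.imwrite('pics/c7.png',np.hstack(ims))
```

```text
(no output)
```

View pics/c7.png

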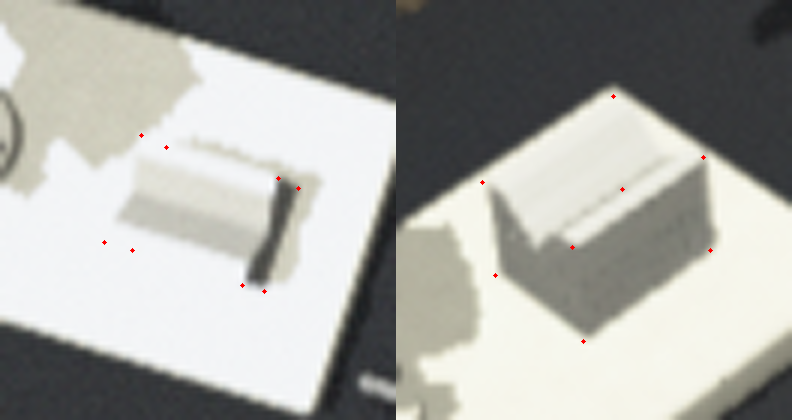

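The top and side crops show the block flat on the base, V up, pointing at the column. The side-view corners are within about 1 px of the model, the same small offset as before release. Quick bystander check, then hand in.

Run:
```python
from h import *
a=cv2.imread('pics/top1.png').astype(int); b=shot('top','top9.png')['color'][:,:,::-1].astype(int)
for n,(x0,x1,y0,y1) in dict(core=(254,272,127,146),dropper=(420,442,216,234),calipers=(320,408,138,173)).items():
    d=np.abs(a-b)[y0:y1,x0:x1].max(2); print(n,d.max(),(d>40).sum())
s=env.get_state(); print(s['wrist_force'].round(1),s['clock']); print(env.hand_in())
```

```text
core 8 0
dropper 9 0
calipers 12 0
[-0.4 -0.3 -0.1] 26.475
the job is handed in; nothing more can be done
None
```

I turned the V-block over, set it on the stud and slid it home to the stop. The job was handed in at 26.5 s of the 72 s allowed.

I took the block farthest to the robot's right and turned it in two 90° steps, standing it on its +x end in between and regripping from the V side. I lowered it with the keyhole's wide end over the stud until it touched the base, then slid it towards the column.

**Last checks:**
- **Seating:** the head went into the hole without contact force. The block met the base at the expected height, with the TCP at 57.4 mm against 57 predicted.
- **Lock:** the slide stopped firmly after about 18–19 mm (17.5 mm nominal), with 18 N against it. I eased the push before letting go.
- **Final look:** after release the side view shows the block flat, V up and pointing at the column, within about 1 px of the model.
- **Bystanders:** the rock core, dropper bottle and calipers show no change in the top picture, and the robot touches nothing.

**Where the checks disagreed:** the cameras differed by up to 5 mm on the stud's x position, so I used a value in between, and the fit showed no sideways jamming. In the top view the block lies about 1–2 px off the model, which is within calibration error. I did not measure its heading again after release; it rests on the gripper's angle, which matched the stand to within about 1°.

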